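# Shut the crystal case without a slam

## Robot

A 7-joint arm with a two-finger parallel gripper is mounted at the origin on the work surface. World frame = base frame: x ahead of the robot, y to its left, z up, the work surface at z = 0. Lengths are in m, angles in rad, forces in N, time in s.
With the tool pointing down it reaches from about 0.4 to 0.875 m from the base axis. Payload 6.5 kg.
Tool frame: the origin (TCP) lies at the very end of the fingers, on their centre line; the grasp point (between the pads) lies 19 mm behind it; z points along the fingers, y is the line along which they close (so a half turn about z gives the same grasp; the last joint's range is limited). The gripper opens to 88 mm and grips with 3 to 60 N. Pads are 18 mm wide; open, the fingers measure 123 mm over their backs; the gripper's body (75 mm by 187 mm) begins 45 mm behind the grasp point.
Start: joints at [1.133, 0.536, -0.004, 1.538, 0.003, 1.067, -0.071], TCP at [0.236, -0.606, 0.239] pointing down, gripper open.
Joint ranges: [-2.7, 2.7], [-0.37, 2.16], [-1.27, 1.26], [0.24, 2.4], [-1.31, 4.45], [0.19, 1.91], [-2.76, 2.76]. Speed limits (rad/s): [2.39, 2.39, 3.14, 3.14, 3.14, 3.14, 3.14].

## Interface

Orientations are given as a unit quaternion [w, x, y, z].
In Python, from station import sense, read_camera, hand_in, outline_of, pinpoint gives the robot as it stands.
- The arm moves only by the tool move_arm, never from a script. Its argument "deltas" is text: rows parted by semicolons, each of 5 numbers parted by spaces: the opening, from 0 (shut) to 1 (fully open), then the shift along the tool's x, y, z each as a share of 500 mm, from -1 to 1, then the turn about the tool's z as a share of 60 degrees, from -1 to 1. In form: gripper tx ty tz twist; .... A call has 1 to 10 rows; each row is the pose to reach, as a shift and turn from the pose commanded when the call began, along the tool's axes at that moment; what a row does not reach only later rows make up. A row lasts 1/12 s, in which the tool goes at most 41.7 mm and 7.16 degrees, less where a joint would pass 70% of its speed; a pose out of reach is approached as far as the arm can. A call with a number of a shift or a turn outside -1 to 1 is refused whole. A call with a gripper value outside its range is refused whole. The fingers move at their own pace and stop on an object; the grip force is fixed at half the most. Time passes only in rows, so rows that repeat a pose let the fingers close. It gives the time, the measured TCP pose, the force, the opening and the grip force at its end, in the units of the state.
- sense(): the state, without advancing time (a new reading comes with each control period).
- read_camera(name): name is "side" or "top" or "wrist"; returns a dict with "pixels" (400x640x3 uint8, blue, green, red), "depth" (400x640 float32, m along the optical axis (not along the pixel's ray), 0 where there is no reading), "intrinsics" (3x3 intrinsics, pixels), "origin" and "orientation" of the camera in the world. Camera axes: x right, y up, looking along -z (the intrinsics and any distortion apply to the point x, -y, -z); pixel columns grow to the right and rows downward; lengths in m; the calibration is good to about 2 mm. A picture is of the moment at which its call begins.
- hand_in(): hands the job in; it is judged then, once.
Trained networks look in the newest picture that a camera, given by its name, has taken for a name from the list of things; names that differ only in an ending like _2 or _b are one class to them, and where a whole thing is asked for, a point or a joint stands for the part that bears it (a point fixed in the world has none). Each returns a list of dicts, best first, with "p" (0 to 1); they miss things now and then, are a little off and sometimes report something else, mostly with a low value. They report only what shows in the picture. A call takes as long as a camera call. They do not tell look-alikes from the thing itself.
- outline_of(thing, camera): "region" (400x640 bool, what is visible of it) and "extent" ([left, top, right, bottom] in pixels, round what is visible of it).
- pinpoint(thing, camera): "pixel" ([column, row] in pixels: a listed point, or the origin of a listed thing).
The state is a dict: "t": time; "qpos": joint angles; "qd": joint speeds; "effort": joint torques, N m; "tool_pos": TCP position; "tcp_rot": TCP orientation; "contact_force": force on the tool from outside, world axes, zero at the start; "moment": the same for the moment, N m; "grip_width": finger opening in m; "grasp_force": force on a finger pad.
Only numpy, scipy, OpenCV 4.12 (cv2) and the standard library are available. Lean on these libraries where they do the work, as an engineer would, in place of code of your own. Each camera call takes 0.05 s, during which the arm holds its last target. There are 200 camera calls.

## Task

The finished pair of cut tumblers is in its case and the lid stands open, upright. Tip the lid forward past its balance, catch it on your fingers while it is still well up, and lower it fully shut without letting it drop or knock; then take your hand clear. Do it all by touch, without pinching the lid or leaning hard on it, and leave the tumblers in their wells and everything else on the bench where it is.

Things in the scene. Friction and masses are not known exactly. Their poses are not given: they have to be found in the camera images.
- case: Dark wooden case without a latch, brass corners, 140 mm deep (its x) by 220 mm wide (y) by 115 mm high without lid; it does not move on the bench. Origin: centre of its underside; x points from its front to the hinge side, z up; its front looks to the robot's right (-y), up to 30 degrees towards it. In it a grey foam block with two round wells holds the two violet tumblers, rims 12 mm below the case's rim.
- lid: Lid: flat dark wooden board, 165 mm from hinge axis to front edge, 226 mm wide, 14 mm thick, 0.32 to 0.42 kg. Origin on the hinge axis, in its underside, mid-width; x from front edge (-165 mm) to hinge (0), y along the hinge, z out of its top face. Shut, it lies on the rim (underside 115 mm above the bench) and overhangs the case's front by 25 mm: fingers fit under that lip.
- lid_angle (a joint): Lid angle (rad): 0 shut, 1.57 upright, stop at 1.9; starts at 1.54 to 1.67. The hinge is a little stiff and damped: near upright (1.3 to 1.67) the lid stays where put; tipped to about 1.2 it falls by itself, slowly at first, then faster, hitting the rim 2 to 3 s later at about 1 rad/s, which is a slam. Only a support from below stops it.
- hinge (a point): Point on the hinge axis, mid-width: at the top of the case's rear wall, 115 mm above the bench, 70 mm behind the case's centre. Its axes are the case's.
- lip (a point): Middle of the lid's front edge, on its underside; 165 mm from the hinge axis. It moves with the lid.
- tumbler_left: Violet cut-glass tumbler, 79 mm across the rim, 85 mm high, standing in the well on the case's +y side. Origin: centre of its foot; z up its axis.
- tumbler_right: The same, standing in the well on the case's -y side.
- tumbler_bench: Clear cut-glass tumbler, 79 mm across, 85 mm high, standing on the bench. Origin: centre of its foot.
- wheel: Grey stone cutting wheel lying flat, 84 mm across, 16 mm thick, brass hub 30 mm high. Origin: centre of its underside.
- cone: Pale wooden polishing cone standing upright, 60 mm across, 100 mm high. Origin: centre of its underside.
- jar: Amber glass jar with a steel cap, 68 mm across, 75 mm high. Origin: centre of its underside.
- bottle: Blue plastic bottle with white cap, 60 mm across, 170 mm high. Origin: centre of its underside.
- brush: Hand brush lying on the bench, handle towards its -x. Origin: centre of its underside.
Not all that is in view belongs to the job. Leave any black look-alike of the tumbler_left alone.

How it is judged:
On the way, in this order (a step that is already met when the one before it is completed fails the run):
1. the lid has been tipped forward from upright (value of joint lid_angle below 1.45 rad), for 0.05 s.
2. the lid is borne on the fingers, still well up (0.3 to 1.2 rad), slower than 0.6 rad/s (value of joint lid_angle between 0.3 and 1.2 rad and contact force between the fingers and lid above 0.3 N and velocity of joint lid_angle above -0.6 rad/s), for 0.2 s.
3. the lid is fully shut (value of joint lid_angle below 0.03 rad), for 0.2 s.
At the end, for the whole second after the job is handed in: The lid is fully shut (within 0.03 rad, 5 mm at the lip) and at rest, both tumblers stand upright in their wells, and nothing else on the bench has been moved by more than 20 mm (value of joint lid_angle below 0.03 rad and velocity of joint lid_angle between -0.05 and 0.05 rad/s and horizontal distance between each of tumbler_left, tumbler_right and case below 0.06 m and angle between each of tumbler_left, tumbler_right's own z axis and vertical below 0.1 rad and distance of each of tumbler_bench, wheel, cone, jar, bottle, brush from where it was at the start of the episode below 0.02 m); the robot touches nothing.
It fails at once if the lid drops or slams: it closes faster than 0.6 rad/s (100 mm/s at the lip) over the last third of the way (below 0.5 rad) (value of joint lid_angle below 0.5 rad and velocity of joint lid_angle below -0.6 rad/s).
It fails at once if the lid is pinched or leaned on with more than 25 N (contact force between any of the fingers, the arm and lid above 25 N).
It fails at once if the case is shoved with more than 25 N (contact force between any of the fingers, the arm and case above 25 N).
It fails at once if a tumbler in the case is disturbed or lifted (moved more than 12 mm) (distance of any of tumbler_left, tumbler_right from where it was at the start of the episode above 0.012 m).
It fails at once if something on the bench is moved by more than 20 mm (distance of any of tumbler_bench, wheel, cone, jar, bottle, brush from where it was at the start of the episode above 0.02 m).
It also fails if it takes over 48 s, if anything falls off the work surface, if the arm or the gripper's body presses on something with over 40 N, if the wrist force passes 120 N, or if a joint passes its speed limit or range.

## Working session

There is one attempt and no reset: what is moved stays moved. The work goes in short steps, Python scripts to look and compute and a tool call to move; the robot and the scene stay as the last step left them, time stands still between calls to the robot, and variables do not carry over. Pictures are saved under pics/ and viewed, at most 10 in all, crops included, and the job is handed in when it is done.

Besides the shell and the picture viewer there is one more tool, called after "Request:" as name(argument=value, ...) on one line, values as JSON. move_arm: Moves the arm, as the interface text tells. Its arguments: {"type":"object","properties":{"deltas":{"type":"string"}},"required":["deltas"]}

```bash
mkdir -p pics; cat > h.py <<'E'
import numpy as np, cv2
from scipy.spatial.transform import Rotation as R
from station import *
def rot(q): return R.from_quat([q[1],q[2],q[3],q[0]]).as_matrix()
def cloud(c):
    d=c["depth"];K=np.array(c["intrinsics"]);v,u=np.mgrid[0:400,0:640]
    P=np.stack([(u-K[0,2])/K[0,0]*d,-(v-K[1,2])/K[1,1]*d,-d],-1)
    return P@rot(c["orientation"]).T+np.array(c["origin"])
E
python3 - <<'E'
from h import *
s=sense();print(s)
ims=[]
for n in("side","top"):
    c=read_camera(n);ims.append(c["pixels"]);P=cloud(c);print(n,c["origin"],c["orientation"])
    for t in("case","lid","hinge","lip","tumbler_left","tumbler_right","tumbler_bench","wheel","cone","jar","bottle","brush"):
        o=pinpoint(t,n) 
        r=outline_of(t,n)
        for k in o[:3]:
            u,v=np.round(k["pixel"]).astype(int); print(t,"pt",(u,v),round(k["p"],2),P[min(max(v,0),399),min(max(u,0),639)].round(3))
        for k in r[:3]:
            m=k["region"]&(c["depth"]>0); q=P[m]; print("   reg",np.round(k["extent"]),round(k["p"],2),np.percentile(q,[2,50,98],axis=0).round(3).tolist() if len(q) else None)
    cv2.imwrite(f"pics/{n}0.png",c["pixels"])
E
```

```text
{'t': 0.0, 'qpos': array([ 1.13278339,  0.53715724, -0.00445755,  1.53883931,  0.00260401,
        1.06728178, -0.07121412]), 'qd': array([ 0.00060406,  0.002202  , -0.00023189, -0.00144093, -0.00054911,
       -0.00144227, -0.00182336]), 'effort': array([-7.71067207e-04, -5.70985866e+01,  9.90212336e-01, -2.51603776e+01,
       -5.64356893e-02,  1.78960722e-02,  1.65962938e-04]), 'tool_pos': array([ 0.23592686, -0.60503265,  0.23785786]), 'tcp_rot': array([-8.12590560e-04,  9.82761739e-01,  1.84874711e-01, -2.12568308e-04]), 'contact_force': array([-0.296277  , -0.18665483,  0.11427833]), 'moment': array([0.01701197, 0.02450269, 0.04047843]), 'grasp_force': 0.0, 'grip_width': 0.08802242119124935}
side [-0.11437449  1.05478173  1.17499017] [-0.25263401 -0.11180875  0.39782977  0.87487504]
case pt (np.int64(324), np.int64(218)) 0.75 [0.481 0.092 0.111]
case pt (np.int64(428), np.int64(172)) 0.56 [ 0.34  -0.417  0.015]
   reg [236. 307. 269. 335.] 0.74 [[0.449, 0.415, 0.001], [0.484, 0.459, 0.016], [0.526, 0.495, 0.032]]
   reg [279. 142. 353. 249.] 0.67 [[0.426, -0.103, 0.002], [0.53,
[... 5403 characters left out ...]
, np.int64(207)) 0.53 [ 0.515 -0.44   0.014]
   reg [343. 136. 364. 161.] 0.76 [[0.692, -0.093, 0.008], [0.715, -0.062, 0.073], [0.752, -0.031, 0.079]]
bottle pt (np.int64(204), np.int64(270)) 0.76 [0.332 0.412 0.09 ]
   reg [179. 258. 217. 279.] 0.67 [[0.306, 0.412, 0.0], [0.333, 0.427, 0.111], [0.363, 0.463, 0.173]]
   reg [283. 132. 332. 212.] 0.3 [[0.495, 0.018, 0.135], [0.586, 0.073, 0.238], [0.683, 0.131, 0.281]]
brush pt (np.int64(469), np.int64(262)) 0.75 [ 0.336 -0.419  0.022]
   reg [441. 241. 499. 282.] 0.67 [[0.28, -0.495, -0.002], [0.346, -0.402, 0.017], [0.395, -0.34, 0.024]]
   reg [286. 168. 300. 182.] 0.57 [[0.615, 0.127, 0.021], [0.632, 0.147, 0.063], [0.656, 0.174, 0.103]]
```

```bash
python3 - <<'E'
from h import *
c=read_camera("top");P=cloud(c)
d=read_camera("side");Q=cloud(d)
a=cv2.resize(c["pixels"][100:300,180:510],None,fx=2.4,fy=1.5*1.6)
a=cv2.resize(c["pixels"][115:290,180:510],(790,419)); cv2.imwrite("pics/t1.png",a)
b=cv2.resize(d["pixels"][110:290,230:470],(792,594)); cv2.imwrite("pics/s1.png",b)
A=np.concatenate([P.reshape(-1,3),Q.reshape(-1,3)])
box=lambda zl,zh:A[(A[:,0]>.4)&(A[:,0]<.72)&(A[:,1]>-.12)&(A[:,1]<.16)&(A[:,2]>zl)&(A[:,2]<zh)]
for n,zl,zh in(("lidtop",.255,.3),("lid",.19,.25),("lidlow",.13,.17),("rim",.108,.12)):
    q=box(zl,zh)[:,:2].astype(np.float32); r=cv2.minAreaRect(q); print(n,len(q),r,cv2.boxPoints(r).round(3).tolist())
q=box(.13,.275); m=q.mean(0);u,s,v=np.linalg.svd(q-m);print(m,v,s/len(q)**.5)
# faces by camera
for n,X in(("top",P),("side",Q)):
    X=X.reshape(-1,3);X=X[(X[:,0]>.4)&(X[:,0]<.72)&(X[:,1]>-.12)&(X[:,1]<.16)&(X[:,2]>.13)&(X[:,2]<.27)]
    v=np.linalg.svd(X-X.mean(0))[2];print(n,len(X),X.mean(0),v[2])
E
```

```text
lidtop 999 ((0.5935652852058411, 0.08132176846265793), (0.019389577209949493, 0.23106423020362854), 60.10847854614258) [[0.48899999260902405, 0.12999999523162842], [0.6890000104904175, 0.014999999664723873], [0.6990000009536743, 0.03200000151991844], [0.49799999594688416, 0.1469999998807907]]
lid 949 ((0.5920404195785522, 0.07642539590597153), (0.02509383112192154, 0.23031498491764069), 60.138736724853516) [[0.4860000014305115, 0.12300000339746475], [0.6859999895095825, 0.00800000037997961], [0.6980000138282776, 0.029999999329447746], [0.49799999594688416, 0.14499999582767487]]
lidlow 529 ((0.5880100131034851, 0.07056185603141785), (0.021043069660663605, 0.2287636697292328), 60.233375549316406) [[0.4830000102519989, 0.11800000071525574], [0.6819999814033508, 0.004999999888241291], [0.6930000185966492, 0.023000000044703484], [0.49399998784065247, 0.13600000739097595]]
rim 968 ((0.5539534687995911, 0.004981279373168945), (0.15600340068340302, 0.2288559228181839), 60.43759536743164) [[0.41600000858306885, -0.006000000052154064], [0.6150000095367432, -0.11900000274181366], [0.6919999718666077, 0.01600000075995922], [0.49300000071525574, 0.1289999932050705]]
[0.58121519 0.07985988 0.20715577] [[-0.8685573   0.49543991 -0.01214547]
 [ 0.0400807   0.09465027  0.9947034 ]
 [ 0.49396534  0.8634701  -0.10206676]] [0.06838288 0.04245482 0.00683336]
top 1079 [0.58470151 0.07040918 0.20576344] [ 0.49320247  0.86301049 -0.10938108]
side 1019 [0.5768082  0.08941935 0.20246449] [ 0.47564753  0.87421389 -0.09751669]
```

View pics/t1.png

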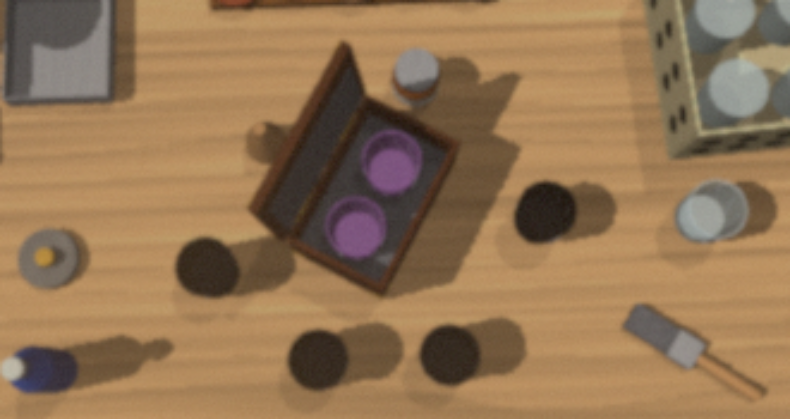

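View pics/s1.png

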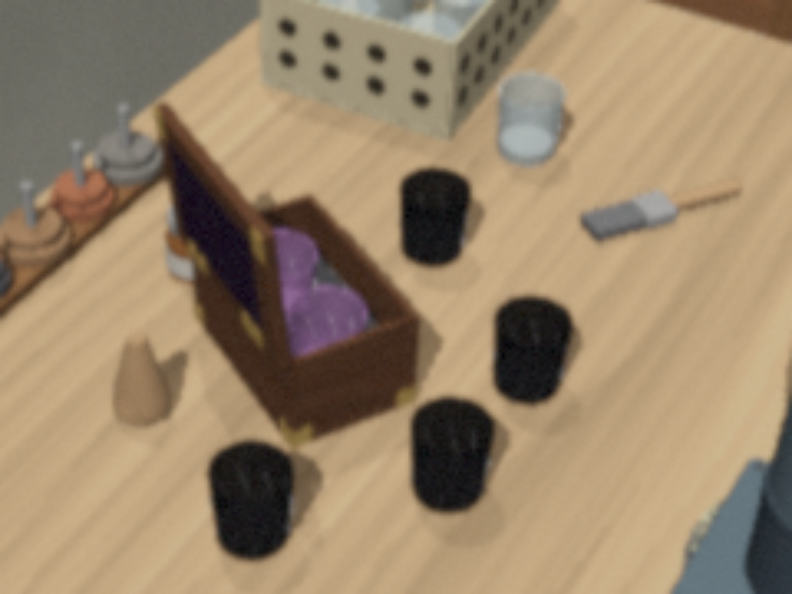

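The close crops show two violet tumblers at (390,162) and (357,227) in the top crop. They sit in the case, with the lid upright behind them, leaning about 0.1 rad back. There are four black look-alikes at (207,267), (318,360), (450,354) and (545,212), and the clear tumbler is at (712,210). All of those stay untouched. The hinge is at about (0.580, 0.059, 0.115), and the case x axis has a yaw of 60.2°.

I'll go up and over to behind the lid with the fingers closed.

Request:
move_arm(deltas="0 0 0 -0.24 -0.1; 0 0 0 -0.24 -0.2; 0 0 0 -0.24 -0.3; 0 0.616 -0.538 -0.24 -0.648; 0 0.616 -0.538 -0.24 -0.648; 0 0.616 -0.538 -0.24 -0.648; 0 0.616 -0.538 -0.24 -0.648; 0 0.616 -0.538 -0.24 -0.648; 0 0.616 -0.538 -0.24 -0.648; 0 0.616 -0.538 -0.24 -0.648")

```text
t: 3.43
tool_pos: [0.3716, -0.3452, 0.359]
tcp_rot: [0.0, 0.865, 0.501, -0.0]
contact_force: [0.5, -0.3, 0.2]
grip_width: 0.0236
grasp_force: 0.0
```

```bash
cat >> h.py <<'E'
H=np.array([.580,.059,.115]);X=np.array([np.cos(np.radians(60.2)),np.sin(np.radians(60.2)),0]);Y=np.array([-X[1],X[0],0])
def st():
    s=sense();p=s["tool_pos"];M=rot(s["tcp_rot"]);d=p-H
    print("t",round(s["t"],2),"p",p.round(4),"hinge-frame",(d@X).round(4),(d@Y).round(4),"z",p[2].round(4),"F x,y,z",(s["contact_force"]@np.array([X,Y,[0,0,1]]).T).round(2),"yaw",np.degrees(np.arctan2(M[1,0],M[0,0])).round(2),"w",round(s["grip_width"],4),"q7",s["qpos"][6].round(2))
    return s,M
def goto(x,y,z,yaw=60.2):
    s,M=st();d=H+x*X+y*Y;d[2]=z;d=M.T@(d-s["tool_pos"])/.5
    print("shares",d.round(4),"twist",round((np.degrees(np.arctan2(M[1,0],M[0,0]))-yaw)/60,3))
E
python3 -c "
from h import *
goto(.085,0,.36)"
```

```text
t 3.43 p [ 0.3716 -0.3452  0.359 ] hinge-frame -0.4543 -0.02 z 0.359 F x,y,z [ 0.02 -0.6   0.22] yaw 60.17 w 0.0236 q7 0.09
shares [ 1.0786 -0.0405 -0.0025] twist -0.001
```

Request:
move_arm(deltas="0 0.8 -0.04 0 0; 0 0.8 -0.04 0 0; 0 0.8 -0.04 0 0; 0 0.8 -0.04 0 0; 0 0.8 -0.04 0 0; 0 0.8 -0.04 0 0; 0 0.8 -0.04 0 0; 0 0.8 -0.04 0 0; 0 0.8 -0.04 0 0; 0 0.8 -0.04 0 0")

```text
t: 4.27
tool_pos: [0.5536, 0.0148, 0.359]
tcp_rot: [-0.001, 0.864, 0.503, 0.001]
contact_force: [-0.9, 0.6, -0.4]
grip_width: 0.0003
grasp_force: 0.0
```

```bash
python3 -c "
from h import *
goto(.085,0,.25)"
```

```text
t 4.27 p [0.5536 0.0148 0.359 ] hinge-frame -0.0514 0.0009 z 0.359 F x,y,z [ 0.06  1.11 -0.39] yaw 60.41 w 0.0003 q7 -0.77
shares [0.2724 0.0029 0.2186] twist 0.004
```

Request:
move_arm(deltas="0 0.08 0 0 0; 0 0.16 0 0 0; 0 0.24 0 0 0; 0 0.27 0 0 0; 0 0.27 0 0.08 0; 0 0.27 0 0.16 0; 0 0.27 0 0.22 0; 0 0.27 0 0.22 0; 0 0.27 0 0.22 0")

```text
t: 5.02
tool_pos: [0.6191, 0.1267, 0.248]
tcp_rot: [-0.0, 0.865, 0.501, -0.001]
contact_force: [0.5, 1.1, 0.7]
grip_width: 0.0004
grasp_force: 0.0
```

```bash
python3 -c "
from h import *
st()
c=read_camera('top');d=read_camera('side')
cv2.imwrite('pics/a2.png',np.hstack([cv2.resize(c['pixels'][110:260,240:400],(400,375)),cv2.resize(d['pixels'][100:250,220:380],(400,375))]))"
```

```text
t 5.02 p [0.6191 0.1267 0.248 ] hinge-frame 0.0782 -0.0003 z 0.248 F x,y,z [1.24 0.14 0.72] yaw 60.18 w 0.0004 q7 -1.03
```

View pics/a2.png

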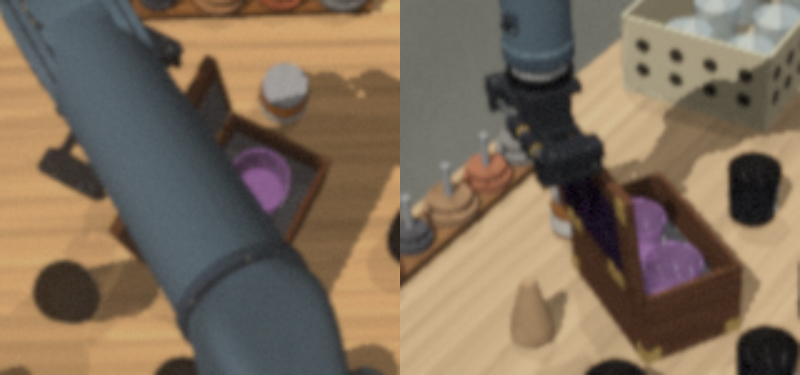

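Request:
move_arm(deltas="0 -0.03 0 0 0; 0 -0.06 0 0 0; 0 -0.07 0 0 0; 0 -0.08 0 0 0; 0 -0.09 0 0 0; 0 -0.1 0 0 0; 0 -0.11 0 0 0; 0 -0.12 0 0 0; 0 -0.13 0 0 0; 0 -0.14 0 0 0")

```text
t: 5.95
tool_pos: [0.5847, 0.0661, 0.2487]
tcp_rot: [-0.0, 0.865, 0.501, -0.0]
contact_force: [0.8, 0.3, 0.4]
grip_width: 0.0007
grasp_force: 0.6
```

```bash
python3 -c "
from h import *
st()"
```

```text
t 5.95 p [0.5847 0.0661 0.2487] hinge-frame 0.0085 -0.0005 z 0.2487 F x,y,z [ 0.72 -0.55  0.37] yaw 60.19 w 0.0007 q7 -0.93
```

```bash
cat >> h.py <<'E'
def lid(n="side"):
    P=cloud(read_camera(n)).reshape(-1,3)-H;q=np.c_[P@X,P@Y,P[:,2]]
    q=q[(abs(q[:,1])<.112)&(q[:,0]>-.2)&(q[:,0]<.05)&(q[:,2]>.003)&(q[:,2]<.2)]
    r=np.hypot(q[:,0],q[:,2]);q=q[(r<.18)&(r>.03)]
    a=np.arctan2(q[:,2],-q[:,0]);h,e=np.histogram(a,np.arange(-.1,2,.05))
    k=np.argmax(h);m=abs(a-e[k]-.025)<.07;print(n,"lid angle mode",a[m].mean().round(3),m.sum(),len(a),"hist",{round(e[i],2):int(h[i]) for i in range(len(h)) if h[i]>15})
E
python3 -c "
from h import *
lid();lid('top')"
```

```text
side lid angle mode 1.577 704 1382 hist {np.float64(0.0): 19, np.float64(1.45): 71, np.float64(1.5): 196, np.float64(1.55): 310, np.float64(1.6): 227, np.float64(1.65): 188, np.float64(1.7): 96, np.float64(1.75): 77, np.float64(1.8): 50, np.float64(1.85): 42, np.float64(1.9): 33}
top lid angle mode 1.471 87 108 hist {np.float64(1.4): 25, np.float64(1.45): 44, np.float64(1.5): 19}
```

Request:
move_arm(deltas="0 -0.01 0 0 0; 0 -0.02 0 0 0; 0 -0.03 0 0 0; 0 -0.04 0 0 0; 0 -0.05 0 0 0; 0 -0.056 0 0 0; 0 -0.056 0 0 0")

```text
t: 6.63
tool_pos: [0.5706, 0.0409, 0.2486]
tcp_rot: [0.0, 0.866, 0.501, -0.0]
contact_force: [0.3, 0.7, 0.3]
grip_width: 0.0004
grasp_force: 0.0
```

```bash
python3 -c "
from h import *
st();lid('top')"
```

```text
t 6.63 p [0.5706 0.0409 0.2486] hinge-frame -0.0204 -0.0009 z 0.2486 F x,y,z [0.76 0.08 0.31] yaw 60.12 w 0.0004 q7 -0.89
top lid angle mode 1.287 107 221 hist {np.float64(1.2): 17, np.float64(1.25): 50, np.float64(1.3): 45, np.float64(1.35): 26, np.float64(1.4): 17}
```

Request:
move_arm(deltas="0 -0.02 0 0 0; 0 -0.04 0 0 0; 0 -0.025 0 -0.07 0; 0 -0.06 0 -0.1 0; 0 -0.14 0 -0.1 0; 0 -0.2 0 -0.1 0; 0 -0.205 0 -0.03 0; 0 -0.205 0 0.05 0; 0 -0.205 0 0.09 0; 0 -0.205 0 0.09 0")

```text
t: 7.52
tool_pos: [0.5162, -0.0482, 0.1997]
tcp_rot: [-0.002, 0.865, 0.501, -0.004]
contact_force: [-1.6, -0.1, 0.0]
grip_width: 0.0001
grasp_force: 0.0
```

```bash
python3 -c "
from h import *
st();lid('top');lid()
d=read_camera('side')
cv2.imwrite('pics/a3.png',cv2.resize(d['pixels'][100:260,220:400],(720,600)))"
```

```text
t 7.52 p [ 0.5162 -0.0482  0.1997] hinge-frame -0.1248 0.0021 z 0.1997 F x,y,z [-0.86  1.38  0.05] yaw 60.13 w 0.0001 q7 -0.74
top lid angle mode 1.071 689 1266 hist {np.float64(0.95): 44, np.float64(1.0): 239, np.float64(1.05): 284, np.float64(1.1): 189, np.float64(1.15): 120, np.float64(1.2): 94, np.float64(1.25): 72, np.float64(1.3): 58, np.float64(1.35): 43, np.float64(1.4): 38, np.float64(1.45): 32, np.float64(1.5): 23}
side lid angle mode 1.03 1336 2369 hist {np.float64(0.75): 22, np.float64(0.8): 21, np.float64(0.9): 37, np.float64(0.95): 259, np.float64(1.0): 714, np.float64(1.05): 394, np.float64(1.1): 281, np.float64(1.15): 172, np.float64(1.2): 123, np.float64(1.25): 102, np.float64(1.3): 77, np.float64(1.35): 50, np.float64(1.4): 30, np.float64(1.45): 33}
```

View pics/a3.png

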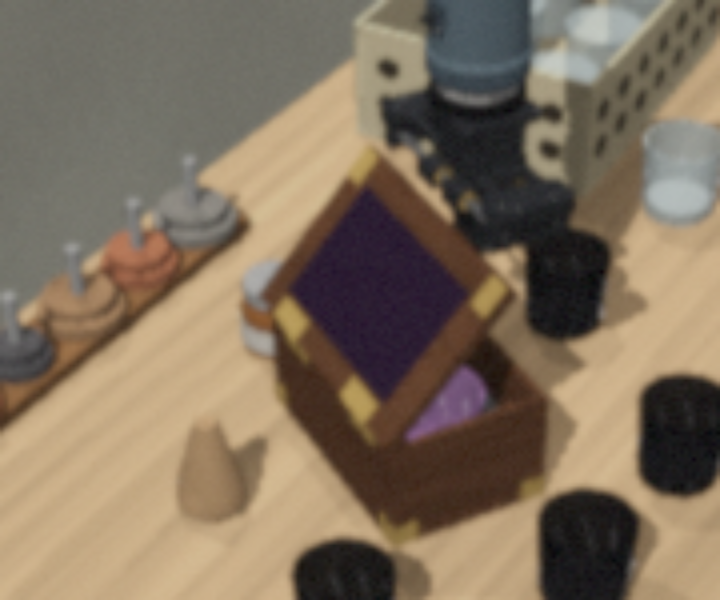

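The picture shows the lid tipping, at about 0.95 rad, with the gripper in front of its lip at (510,235). I'll wait here for the contact.

Request:
move_arm(deltas="0 0 0 0 0; 0 0 0 0 0; 0 0 0 0 0; 0 0 0 0 0; 0 0 0 0 0; 0 0 0 0 0")

```text
t: 8.17
tool_pos: [0.5202, -0.0472, 0.204]
tcp_rot: [0.0, 0.865, 0.501, 0.0]
contact_force: [0.3, -1.2, 2.3]
grip_width: 0.0007
grasp_force: 0.9
```

```bash
python3 -c "
from h import *
st();lid('top')"
```

```text
t 8.17 p [ 0.5202 -0.0472  0.204 ] hinge-frame -0.1219 -0.0009 z 0.204 F x,y,z [-0.95 -0.84  2.27] yaw 60.17 w 0.0007 q7 -0.74
top lid angle mode 0.969 633 1221 hist {np.float64(0.8): 21, np.float64(0.85): 47, np.float64(0.9): 226, np.float64(0.95): 259, np.float64(1.0): 168, np.float64(1.05): 132, np.float64(1.1): 92, np.float64(1.15): 69, np.float64(1.2): 57, np.float64(1.25): 47, np.float64(1.3): 37, np.float64(1.35): 28, np.float64(1.4): 16}
```

```bash
cat >> h.py <<'E'
def slope(n="top"):
    P=cloud(read_camera(n)).reshape(-1,3)-H;q=np.c_[P@X,P@Y,P[:,2]]
    q=q[(abs(q[:,1])>.03)&(abs(q[:,1])<.108)&(q[:,0]>-.175)&(q[:,0]<.0)&(q[:,2]>.008)&(q[:,2]<.19)]
    p=q[:,[0,2]].astype(np.float32)
    for _ in range(3):
        vx,vy,x0,y0=cv2.fitLine(p,cv2.DIST_HUBER,0,.01,.01).ravel();e=abs((p[:,0]-x0)*vy-(p[:,1]-y0)*vx);p=p[e<max(.006,2*e.std())]
    print(n,"slope",abs(np.arctan2(vy,-vx) if vy*-vx>0 else np.arctan(vy/vx)).round(3),len(p),"res",e.mean().round(4),"offset at hinge",round(float(y0-x0*vy/vx),4))
E
python3 -c "
from h import *
slope();slope()"
```

```text
top slope 2.351 841 res 0.0012 offset at hinge 0.0252
top slope 2.351 841 res 0.0012 offset at hinge 0.0253
```

Request:
move_arm(deltas="0 0 0 0 0; 0 0 0 0 0; 0 0 0 0 0")

```text
t: 8.57
tool_pos: [0.5201, -0.0471, 0.2037]
tcp_rot: [0.0, 0.865, 0.501, -0.0]
contact_force: [-0.6, -3.6, 2.1]
grip_width: 0.0003
grasp_force: 1.3
```

```bash
python3 -c "
from h import *
st();slope();st()"
```

```text
t 8.57 p [ 0.5201 -0.0471  0.2037] hinge-frame -0.1219 -0.0007 z 0.2037 F x,y,z [-3.46 -1.25  2.13] yaw 60.17 w 0.0003 q7 -0.74
top slope 2.353 834 res 0.0012 offset at hinge 0.0253
t 8.62 p [ 0.5201 -0.0471  0.2037] hinge-frame -0.1219 -0.0008 z 0.2037 F x,y,z [-2.27 -1.55  1.59] yaw 60.17 w 0.0006 q7 -0.74
```

The lid is caught and borne at 0.79 rad with about 2–3 N. That slope matches the finger geometry. I'll lower it along the lip's arc.

Request:
move_arm(deltas="0 -0.004 0 0.005 0; 0 -0.008 0 0.01 0; 0 -0.012 0 0.014 0; 0 -0.016 0 0.018 0; 0 -0.02 0 0.022 0; 0 -0.024 0 0.027 0; 0 -0.028 0 0.032 0; 0 -0.032 0 0.037 0; 0 -0.036 0 0.042 0; 0 -0.04 0 0.048 0")

```text
t: 9.45
tool_pos: [0.51, -0.0642, 0.1794]
tcp_rot: [-0.0, 0.865, 0.501, -0.0]
contact_force: [0.2, -1.5, -0.0]
grip_width: 0.0005
grasp_force: 1.0
```

```bash
python3 -c "
from h import *
st();slope();st()"
```

```text
t 9.45 p [ 0.51   -0.0642  0.1794] hinge-frame -0.1417 -0.0005 z 0.1794 F x,y,z [-1.17 -0.91 -0.03] yaw 60.19 w 0.0005 q7 -0.72
top slope 2.532 1250 res 0.0014 offset at hinge 0.0205
t 9.5 p [ 0.5093 -0.0646  0.1788] hinge-frame -0.1424 -0.0001 z 0.1788 F x,y,z [-1.43 -0.66 -0.73] yaw 60.17 w 0.0009 q7 -0.72
```

Request:
move_arm(deltas="0 -0.0035 0 0.0055 0; 0 -0.007 0 0.011 0; 0 -0.0105 0 0.0165 0; 0 -0.0135 0 0.022 0; 0 -0.0165 0 0.028 0; 0 -0.0195 0 0.034 0; 0 -0.0225 0 0.04 0; 0 -0.025 0 0.046 0; 0 -0.0275 0 0.052 0; 0 -0.03 0 0.058 0")

```text
t: 10.33
tool_pos: [0.5019, -0.078, 0.1502]
tcp_rot: [-0.0, 0.865, 0.501, -0.001]
contact_force: [-4.3, -3.9, 2.0]
grip_width: 0.0003
grasp_force: 3.0
```

```bash
python3 -c "
from h import *
st();slope();st()"
```

```text
t 10.33 p [ 0.5019 -0.078   0.1502] hinge-frame -0.1577 -0.0003 z 0.1502 F x,y,z [-5.54  1.79  1.95] yaw 60.15 w 0.0003 q7 -0.72
top slope 2.738 1625 res 0.0018 offset at hinge 0.0177
t 10.38 p [ 0.5017 -0.0782  0.1497] hinge-frame -0.158 -0.0003 z 0.1497 F x,y,z [-5.19 -0.65 -0.92] yaw 60.14 w 0.0006 q7 -0.72
```

Request:
move_arm(deltas="0 -0.0022 0 0.005 0; 0 -0.0042 0 0.01 0; 0 -0.006 0 0.015 0; 0 -0.0078 0 0.02 0; 0 -0.0096 0 0.0255 0; 0 -0.0112 0 0.031 0")

```text
t: 10.88
tool_pos: [0.4991, -0.083, 0.1347]
tcp_rot: [0.0, 0.865, 0.501, -0.001]
contact_force: [-4.4, -4.4, 0.9]
grip_width: 0.0004
grasp_force: 3.3
```

```bash
python3 -c "
from h import *
st();slope();st()"
```

```text
t 10.88 p [ 0.4991 -0.083   0.1347] hinge-frame -0.1634 -0.0003 z 0.1347 F x,y,z [-5.98  1.6   0.86] yaw 60.15 w 0.0004 q7 -0.73
top slope 2.84 1756 res 0.0017 offset at hinge 0.0166
t 10.93 p [ 0.4989 -0.0831  0.1343] hinge-frame -0.1636 -0.0003 z 0.1343 F x,y,z [-5.29  0.35 -0.73] yaw 60.13 w 0.0 q7 -0.73
```

Request:
move_arm(deltas="0 -0.0016 0 0.005 0; 0 -0.003 0 0.01 0; 0 -0.0044 0 0.0155 0; 0 -0.0058 0 0.021 0; 0 -0.007 0 0.0265 0; 0 -0.0082 0 0.032 0")

```text
t: 11.43
tool_pos: [0.4969, -0.0867, 0.1186]
tcp_rot: [-0.0, 0.865, 0.501, -0.001]
contact_force: [-4.2, -5.5, 0.7]
grip_width: 0.0005
grasp_force: 3.4
```

```bash
python3 -c "
from h import *
st();slope();st()"
```

```text
t 11.43 p [ 0.4969 -0.0867  0.1186] hinge-frame -0.1677 -0.0003 z 0.1186 F x,y,z [-6.86  0.89  0.7 ] yaw 60.13 w 0.0005 q7 -0.74
top slope 2.943 1857 res 0.0018 offset at hinge 0.0159
t 11.48 p [ 0.4968 -0.0867  0.1182] hinge-frame -0.1678 -0.0003 z 0.1182 F x,y,z [-5.14  0.53 -1.21] yaw 60.13 w 0.0003 q7 -0.74
```

Request:
move_arm(deltas="0 -0.001 0 0.005 0; 0 -0.002 0 0.0105 0; 0 -0.0028 0 0.016 0; 0 -0.0036 0 0.0215 0; 0 -0.0043 0 0.027 0; 0 -0.005 0 0.0325 0")

```text
t: 11.98
tool_pos: [0.4956, -0.089, 0.1023]
tcp_rot: [0.0, 0.865, 0.501, -0.001]
contact_force: [-3.5, -6.1, 0.7]
grip_width: 0.0003
grasp_force: 3.4
```

```bash
python3 -c "
from h import *
st();slope();st()"
```

```text
t 11.98 p [ 0.4956 -0.089   0.1023] hinge-frame -0.1703 -0.0003 z 0.1023 F x,y,z [-7.01  0.01  0.68] yaw 60.13 w 0.0003 q7 -0.75
top slope 3.042 1910 res 0.0019 offset at hinge 0.0153
t 12.03 p [ 0.4956 -0.089   0.1019] hinge-frame -0.1704 -0.0003 z 0.1019 F x,y,z [-4.93 -0.44 -1.93] yaw 60.13 w 0.0003 q7 -0.75
```

Request:
move_arm(deltas="0 -0.0005 0 0.005 0; 0 -0.0009 0 0.01 0; 0 -0.0011 0 0.015 0; 0 -0.0013 0 0.02 0; 0 -0.0014 0 0.024 0; 0 -0.0015 0 0.028 0; 0 -0.0016 0 0.031 0; 0 -0.0016 0 0.034 0; 0 -0.0016 0 0.037 0; 0 -0.0016 0 0.04 0")

```text
t: 12.87
tool_pos: [0.4955, -0.0902, 0.0829]
tcp_rot: [0.0, 0.866, 0.501, -0.001]
contact_force: [-3.4, -6.4, 5.7]
grip_width: 0.0001
grasp_force: 4.3
```

```bash
python3 -c "
from h import *
st();slope();st()"
```

```text
t 12.87 p [ 0.4955 -0.0902  0.0829] hinge-frame -0.1715 -0.0009 z 0.0829 F x,y,z [-7.27 -0.22  5.65] yaw 60.11 w 0.0001 q7 -0.77
top slope 3.14 1951 res 0.002 offset at hinge 0.0143
t 12.92 p [ 0.4955 -0.0903  0.0827] hinge-frame -0.1715 -0.0008 z 0.0827 F x,y,z [-8.17 -0.48  3.32] yaw 60.11 w 0.0008 q7 -0.77
```

Request:
move_arm(deltas="0 -0.004 0 0 0; 0 -0.015 0 0 0; 0 -0.04 0 0 0; 0 -0.07 0 0 0; 0 -0.08 0 0 0; 0 -0.08 0 -0.06 0; 0 -0.08 0 -0.14 0; 0 -0.08 0 -0.22 0; 0 -0.08 0 -0.25 0; 0 -0.08 0 -0.25 0")

```text
t: 13.75
tool_pos: [0.479, -0.1237, 0.212]
tcp_rot: [0.003, 0.865, 0.501, 0.003]
contact_force: [0.1, -0.2, -0.3]
grip_width: 0.0006
grasp_force: 0.0
```

```bash
python3 -c "
from h import *
st();slope();st()
d=read_camera('side')
cv2.imwrite('pics/a4.png',cv2.resize(d['pixels'][110:290,230:470],(792,594)))"
```

```text
t 13.75 p [ 0.479  -0.1237  0.212 ] hinge-frame -0.2087 -0.0032 z 0.212 F x,y,z [-0.11 -0.2  -0.29] yaw 60.16 w 0.0006 q7 -0.57
top slope 0.001 2466 res 0.0019 offset at hinge 0.0145
t 13.8 p [ 0.4776 -0.1236  0.2097] hinge-frame -0.2094 -0.0019 z 0.2097 F x,y,z [-0.06  0.04 -0.14] yaw 60.15 w 0.0007 q7 -0.57
```

View pics/a4.png

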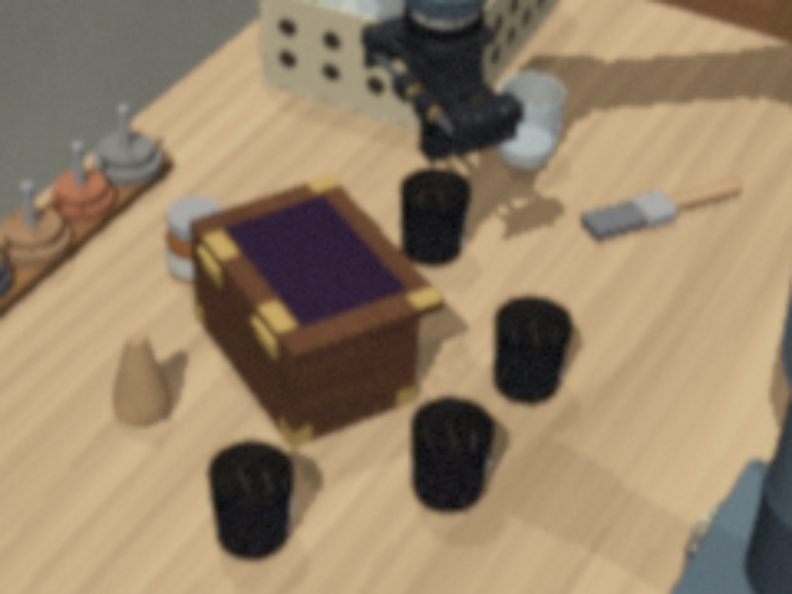

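The lid lies flat and shut on the case, with its front corner at (425,298). The hand is clear and nothing on the bench has moved.

```bash
python3 -c "
from station import *
print(hand_in())"
```

```text
the job is handed in; nothing more can be done
None
```

The lid is shut and the job is handed in at about 14 s; I tipped it from behind, caught it on the fingers at about 0.79 rad and lowered it with a horizontal force of about 8 N at most in the readings I took. The last picture shows it lying flat with the hand clear and the rest of the bench as it was, but hand-in returned no verdict, so I can't confirm a pass.

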